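Gather the pebbles in a tote's corner

ROBOT

A 6-joint arm with a two-finger parallel gripper is mounted at the origin on the work surface. World frame = base frame: x ahead of the robot, y to its left, z up, the work surface at z = 0. Lengths are in m, angles in rad, forces in N, time in s.
With the tool pointing down it reaches from about 0.35 to 0.875 m from the base axis. Payload 15.5 kg.
Tool frame: the origin (TCP) lies at the very end of the fingers, on their centre line; the grasp point (between the pads) lies 19 mm behind it; z points along the fingers, y is the direction in which the jaws open and shut (so a half turn about z gives the same grasp; the last joint's range is limited). The gripper opens to 85 mm and grips with 20 to 120 N. Pads are 22 mm wide; open, the fingers measure 114 mm over their backs; the gripper's body (76 mm by 85 mm) begins 54 mm behind the grasp point. The pads swing forward as they close: fully open they stand 13 mm farther back than shut.
Start: joints at [-1.417, 0.494, 1.345, -0, 1.302, -0.096], TCP at [0.154, -0.606, 0.231] pointing down, gripper open.
Joint ranges: [-2.91, 2.91], [-0.82, 2.16], [0.22, 2.67], [-1.22, 4.37], [0.12, 2.79], [-3.08, 3.08]. Speed limits (rad/s): [1.89, 1.89, 2.57, 3.01, 3.01, 3.01].

INTERFACE

Orientations are given as a 3x3 rotation matrix whose columns are the frame's x, y, z axes.
In Python, from station import arm gives the robot as it stands. The module is installed in compiled form; this text tells all that it offers.
- The arm moves only by the shell command python3 -m pendant 'ROWS'. ROWS is JSON, a list that holds one entry, the list of rows, each a list of 7 numbers: the shift along the tool's x, y, z in cm, then the turn, a rotation vector about the tool's x, y, z in degrees, then the opening, from 0 (shut) to 1 (fully open). A call has 1 to 12 rows; each row is the pose to reach, as a shift and turn from the pose commanded when the call began, along the tool's axes at that moment; what a row does not reach only later rows make up. A row lasts 1/8 s, in which the tool goes at most 62.5 mm and 10.7 degrees, less where a joint would pass 70% of its speed; a pose out of reach is approached as far as the arm can. A call with a gripper value outside its range is refused whole. The fingers move at their own pace and stop on an object; the grip force is fixed at half the most. Time passes only in rows, so rows that repeat a pose let the fingers close. It gives the time, the measured TCP pose, the force and the opening at its end, in the units of the state.
- arm.observe(): the state, without advancing time (a new reading comes with each control period).
- arm.get_image(name): name is "scene" or "top"; returns a dict with "frame" (480x640x3 uint8, red, green, blue), "z_map" (480x640 float32, m along the optical axis (not along the pixel's ray), 0 where there is no reading), "K" (3x3 intrinsics, pixels), "cam_to_world" (4x4, takes a point from camera to world coordinates). Camera axes: x right, y down, z forward; pixel columns grow to the right and rows downward; lengths in m; the calibration is good to about 2 mm. A picture is of the moment at which its call begins.
- arm.hand_in(): hands the job in, once; it reports no verdict.
The state is a dict: "t": time; "joints": joint angles; "qd": joint speeds; "effort": joint torques, N m; "tool_pos": TCP position; "tcp_rot": TCP orientation; "ft_force": force on the tool from outside, world axes, zero at the start; "wrist_torque": the same for the moment, N m; "width": finger opening in m.
Only numpy, scipy, OpenCV 4.12 (cv2) and the standard library are available. Lean on these libraries where they do the work, as an engineer would, in place of code of your own. Each camera call takes 0.05 s, during which the arm holds its last target.

TASK

By its orange fin, slide the blue tote of pebbles, flat on the bench, all the way out from under the clear shelf, then lift it well clear of the bench. Tilt it until all four pebbles have slid into the corner beside the fin on the side where the white pail stands (left or right), and finish while still holding it tilted and still in the air. Keep the pebbles in the tote, and leave the grey tote, the pail and the wash bottle where they are.

Things in the scene. Friction and masses are not known exactly. Their poses are not given: they have to be found in the camera images.
- rack: low fixed shelf: clear board 154 (x) by 316 (y) mm with yellow front edge, underside 55, top 67 mm above the bench (two small stubs on it reach 97 mm), on three 12 mm uprights that leave two bays 140 mm wide, centred at y = 76 and -76 mm, open at the front. Origin: centre of its foot, on the bench; -x to its front (79 mm to the front edge), y to the left seen from the robot.
- tote: the blue open tote, 130 (x) by 110 (y) by 40 mm high, walls and floor 4 mm, 0.2 kg, with an upright grip fin outside the middle of its near (-x) wall. Origin: centre of the underside, on the bench; z up, -x points out of its bay towards the robot. In either bay, rear 83 to 97 mm under the board. Slippery inside (friction 0.15): pebbles slide at a tilt of 30 degrees.
- tote_grip (a point): grip point of the blue tote's orange fin: mid-thickness, 87.5 mm in front of (-x) the tote's centre, 72 mm above its underside. The fin is 14 mm thick (y), reaches from 65 to 110 mm in front of the tote's centre and from 12 to 90 mm above its underside. Axes as the tote's.
- corner_left (a point): inner floor corner of the blue tote beside the fin on the tote's +y side (left seen from the robot): 61 mm in front of (-x) and 51 mm left of the centre, 4 mm above the underside.
- corner_right (a point): the same on the tote's -y side (right).
- pebble1: terracotta pebble, smooth and rounded, of heavy ore, 16 mm across and 12 mm thick, 10 g, loose in the blue tote. Origin at its middle.
- pebble2: white pebble, smooth and rounded, of heavy ore, 16 mm across and 12 mm thick, 10 g, loose in the blue tote. Origin at its middle.
- pebble3: yellow pebble, smooth and rounded, of heavy ore, 16 mm across and 12 mm thick, 10 g, loose in the blue tote. Origin at its middle.
- pebble4: grey pebble, smooth and rounded, of heavy ore, 16 mm across and 12 mm thick, 10 g, loose in the blue tote. Origin at its middle.
- spare: bystander in the other bay: the grey empty open tote, 130 (x) by 110 (y) by 40 mm high, walls and floor 4 mm, 0.2 kg, with an upright grip fin outside the middle of its near (-x) wall. Origin: centre of the underside, on the bench; z up, -x points out of its bay towards the robot. Same fin, in black.
- pail: bystander: closed white pail with a red band, 104 mm across and 85 mm high, standing 260 to 310 mm left or right of the shelf's centre; its side tells which corner. Origin: centre of the underside.
- washbottle: bystander: white wash bottle with a blue cap, 64 mm across and 160 mm high, on the other side of the shelf from the pail. Origin: centre of the underside.
Things that resemble listed ones, but are neither listed nor needed, are in the scene too. What is meant by the tote is not red or turquoise, and is the larger of those in its own colour.

How it is judged:
By the outcome, as a careful person would: the job done as asked, in the order asked, and still so for the second after the job is handed in, while the arm keeps its last pose, push and grip.
It also fails if it takes over 42 s, if anything falls off the work surface, if the arm or the gripper's body presses on something with over 40 N, if the wrist force passes 120 N, or if a joint passes its speed limit or range.

## Working session

There is one attempt and no reset: what is moved stays moved. The work goes in short steps, Python scripts to look and compute and a shell command to move; the robot and the scene stay as the last step left them, time stands still between calls to the robot, and variables do not carry over. Pictures are saved under pics/ and viewed, and the job is handed in when it is done.

```bash
mkdir -p pics; cat > h.py <<'E'
from station import arm
import numpy as np, cv2
def shot(name,fn):
    d=arm.get_image(name); cv2.imwrite(f'pics/{fn}.png',cv2.cvtColor(d['frame'],cv2.COLOR_RGB2BGR)); np.savez(f'pics/{fn}.npz',**d); return d
def ray(d,u,v,z):
    K=d['K'];T=d['cam_to_world'];r=T[:3,:3]@np.linalg.inv(K)@np.array([u,v,1.]);o=T[:3,3];return o+r*(z-o[2])/r[2]
def pt(d,u,v):
    Z=d['z_map'][int(v),int(u)];K=d['K'];T=d['cam_to_world'];return T[:3,:3]@(np.linalg.inv(K)@np.array([u,v,1.])*Z)+T[:3,3]
E
python3 - <<'E'
from h import *
for n in('scene','top'):
    d=shot(n,n+'0'); print(n,d['K'].round(1).tolist(),d['cam_to_world'].round(3).tolist())
s=arm.observe(); print({k:np.round(v,3).tolist() for k,v in s.items()})
E
```

```text
scene [[579.3, 0.0, 325.9], [0.0, 579.3, 251.3], [0.0, 0.0, 1.0]] [[-0.764, 0.54, -0.353, 0.99], [0.645, 0.636, -0.424, 0.516], [-0.005, -0.552, -0.834, 1.015], [0.0, 0.0, 0.0, 1.0]]
top [[461.4, 0.0, 309.4], [0.0, 461.4, 244.6], [0.0, 0.0, 1.0]] [[0.027, -0.984, 0.174, 0.412], [-0.999, -0.023, 0.023, 0.013], [-0.018, -0.174, -0.985, 1.076], [0.0, 0.0, 0.0, 1.0]]
{'t': 0.1, 'joints': [-1.418, 0.494, 1.346, -0.0, 1.303, -0.095], 'qd': [-0.0, -0.001, -0.001, -0.001, 0.0, -0.0], 'effort': [0.005, -88.359, -38.456, -0.0, 0.005, -0.0], 'tool_pos': [0.154, -0.605, 0.231], 'tcp_rot': [[0.969, 0.246, -0.0], [0.246, -0.969, 0.001], [0.0, -0.001, -1.0]], 'ft_force': [-0.329, -0.121, -0.131], 'wrist_torque': [-0.019, 0.019, 0.034], 'width': 0.085}
```

View pics/scene0.png

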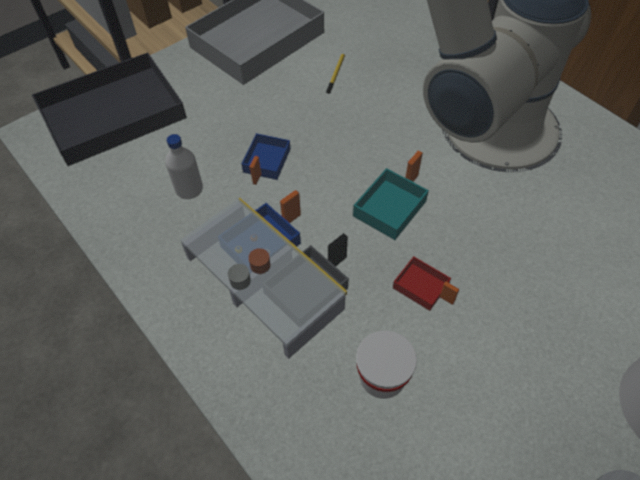

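View pics/top0.png

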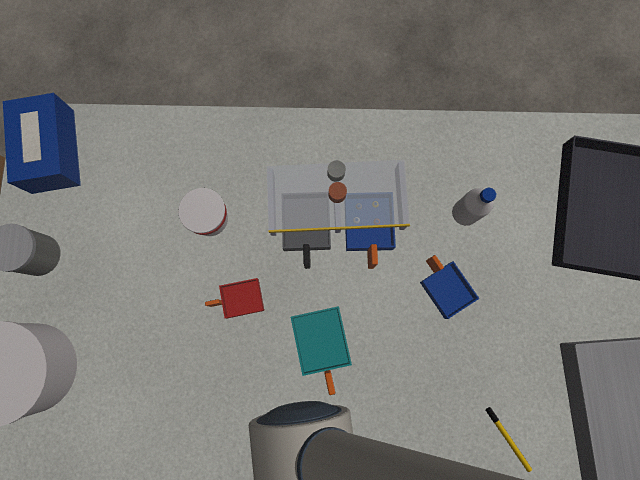

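The pail stands to the left (top image at 203,211, which is +y), so the target is corner_left. The blue tote is in the right bay, with its fin at top (374,256) and scene (290,206). The small blue tote at top (450,290) is a decoy.

```bash
python3 - <<'E'
from h import *
def pts(d,m):
    v,u=np.nonzero(m&(d['z_map']>0)); Z=d['z_map'][v,u]
    P=np.linalg.inv(d['K'])@np.stack([u*Z,v*Z,Z]); return (d['cam_to_world'][:3,:3]@P).T+d['cam_to_world'][:3,3]
boxes={'scene':{'fin':(278,188,303,225),'small':(240,130,295,185)},'top':{'fin':(364,240,382,272),'teal':(285,300,355,400),'small':(415,250,485,325),'tote':(340,232,400,255)}}
for n in boxes:
    d=dict(np.load(f'pics/{n}0.npz')); hsv=cv2.cvtColor(d['frame'],cv2.COLOR_RGB2HSV)
    h,s,v=[hsv[...,i].astype(int) for i in range(3)]
    col={'fin':(h<18)&(s>130)&(v>60),'small':(s>100)&(v>40),'teal':(s>100)&(v>40),'tote':(h>100)&(h<130)&(s>120)}
    for k,b in boxes[n].items():
        m=np.zeros(h.shape,bool); m[b[1]:b[3],b[0]:b[2]]=1; m&=col[k]
        P=pts(d,m); print(n,k,len(P),'min',np.percentile(P,2,axis=0).round(3),'max',np.percentile(P,98,axis=0).round(3))
        if k=='fin':
            T=P[P[:,2]>.083]; print(' topface',len(T),T.mean(0).round(4),T.min(0).round(4),T.max(0).round(4))
            c=cv2.minAreaRect((T[:,:2]*1000).astype(np.float32)); print(c)
            print(np.histogram(P[:,2],10))
        if k=='tote':
            T=P[(P[:,2]>.036)&(P[:,2]<.045)]; print(cv2.minAreaRect((T[:,:2]*1000).astype(np.float32)))
    # yellow edge line
    m=(h>20)&(h<35)&(s>120)&(v>90)
    if n=='top': m[:200]=0;m[250:]=0;m[:,:255]=0;m[:,420:]=0
    else: m[:195]=0;m[300:]=0;m[:,:230]=0
    vv,uu=np.nonzero(m); Q=np.array([ray(d,a,b,.061) for a,b in zip(uu,vv)]); f=np.polyfit(Q[:,1],Q[:,0],1)
    print('edge',Q[:,1].min(),Q[:,1].max(),f,'yaw deg',np.degrees(np.arctan(-f[0])))
d=dict(np.load('pics/top0.npz'))
big=cv2.resize(d['frame'][150:330,260:500],None,fx=3.3,fy=3.3,interpolation=cv2.INTER_CUBIC); cv2.imwrite('pics/z1.png',big[...,::-1])
E
```

```text
scene fin 198 min [ 0.551 -0.11   0.025] max [ 0.592 -0.098  0.092]
 topface 107 [ 0.5713 -0.1037  0.0891] [ 0.5488 -0.1109  0.0832] [ 0.5919 -0.0972  0.094 ]
((570.3361206054688, -104.04755401611328), (43.07968521118164, 13.553912162780762), 0.28742098808288574)
(array([ 6,  7, 13, 10, 11, 16, 12, 13, 21, 89]), array([0.0182721 , 0.02584984, 0.03342757, 0.04100531, 0.04858305,
       0.05616079, 0.06373852, 0.07131626, 0.078894  , 0.08647173,
       0.09404947]))
scene small 1353 min [ 0.447 -0.34  -0.001] max [ 0.571 -0.227  0.068]
edge -0.1866804898881924 0.12303493886794103 [-0.07467584  0.62477199] yaw deg 4.2706836728216
top fin 172 min [ 0.546 -0.111  0.028] max [ 0.589 -0.096  0.094]
 topface 129 [ 0.5675 -0.1038  0.0898] [ 0.5464 -0.1109  0.086 ] [ 0.5904 -0.0974  0.0942]
((568.4287109375, -104.07978057861328), (43.93914031982422, 13.074265480041504), 0.883730411529541)
(array([  3,   4,  10,   3,   9,   6,   1,   6,   5, 125]), array([0.01944426, 0.02691815, 0.03439204, 0.04186592, 0.04933981,
       0.0568137 , 0.06428759, 0.07176148, 0.07923536, 0.08670925,
       0.09418314]))
top teal 3109 min [ 0.295 -0.051  0.   ] max [0.446 0.064 0.09 ]
top small 1915 min [ 0.448 -0.336 -0.   ] max [ 0.564 -0.231  0.069]
top tote 776 min [ 0.59  -0.155  0.001] max [ 0.634 -0.048  0.042]
((608.352783203125, -102.15846252441406), (37.305545806884766, 108.00630187988281), 1.2902019023895264)
edge -0.1856178184687699 0.1303516480413221 [-0.06976706  0.62902854] yaw deg 3.990891145124583
```

View pics/z1.png

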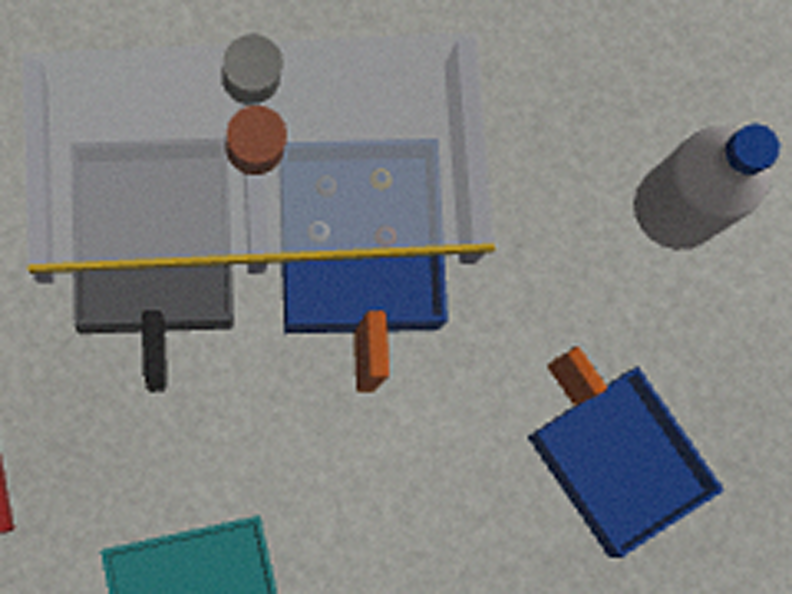

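```bash
python3 - <<'E'
from h import *
d=dict(np.load('pics/top0.npz')); hsv=cv2.cvtColor(d['frame'],cv2.COLOR_RGB2HSV)
h,s,v=[hsv[...,i].astype(int) for i in range(3)]
# front-wall lower visible edge: blue to bench, last blue row per column, near wall top outer edge
m=(h>100)&(h<130)&(s>110); 
U=[];
for u in list(range(350,368))+list(range(382,392)):
    c=np.nonzero(m[225:262,u])[0]
    if len(c): U.append(ray(d,u,225+c.max()+.5,.0))
U=np.array(U); f=np.polyfit(U[:,1],U[:,0],1); print('wall x',U[:,0].round(4),'yaw',np.degrees(np.arctan(-f[0])))
o=(h<18)&(s>130)&(v>60); Z=d['z_map']
ys=[]
for r in range(246,268):
    c=[u for u in range(362,384) if o[r,u] and pt(d,u,r)[2]>.084]
    if len(c)>3: ys.append(ray(d,np.mean(c),r,.09)[:2])
ys=np.array(ys); f=np.polyfit(ys[:,0],ys[:,1],1); print(ys.round(4).tolist(),'fin yaw',np.degrees(np.arctan(f[0])))
s=arm.observe();R=s['tcp_rot']
for yaw in (1,2,3):
    a=np.radians(yaw);X=np.array([np.cos(a),np.sin(a),0]);Rt=np.stack([X,np.cross([0,0,-1.],X),[0,0,-1.]],1)
    print(yaw,'rotvec deg',np.degrees(cv2.Rodrigues(R.T@Rt)[0].ravel()).round(2))
for z in(.17,.053): print((R.T@(np.array([.5695,-.104,z])-s['tool_pos'])*100).round(2))
E
```

```text
wall x [0.5895 0.5895 0.5896 0.5896 0.5897 0.5898 0.5898 0.5899 0.5899 0.59
 0.59   0.5901 0.5901 0.595  0.5927 0.5903 0.5904 0.5952 0.5937 0.5937
 0.5938 0.5938 0.5939 0.5939 0.594  0.5941 0.5941 0.5942] yaw 3.041142254476529
[[0.5857, -0.1029], [0.5835, -0.1019], [0.5813, -0.103], [0.5791, -0.103], [0.5769, -0.103], [0.5747, -0.103], [0.5725, -0.103], [0.5704, -0.103], [0.5682, -0.1041], [0.566, -0.1041], [0.5639, -0.1052], [0.5617, -0.1041], [0.5595, -0.1041], [0.5573, -0.1041], [0.5551, -0.1041], [0.553, -0.1041], [0.5508, -0.1052], [0.5487, -0.1052], [0.5465, -0.1041]] fin yaw 3.5175927882960565
1 rotvec deg [-0.06  0.   13.26]
2 rotvec deg [-0.06  0.   12.26]
3 rotvec deg [-0.06  0.   11.26]
[ 52.63 -38.36   6.12]
[ 52.63 -38.34  17.82]
```

```bash
python3 -m pendant '[[[52.6,-38.4,6,0,0,11,1],[52.6,-38.4,6,0,0,11,1],[52.6,-38.4,6,0,0,11,1],[52.6,-38.4,6,0,0,11,1],[52.6,-38.4,6,0,0,11,1],[52.6,-38.4,6,0,0,11,1],[52.6,-38.4,6,0,0,11,1],[52.6,-38.4,6,0,0,11,1],[52.6,-38.4,6,0,0,11,1],[52.6,-38.4,6,0,0,11,1],[52.6,-38.4,6,0,0,11,1],[52.6,-38.4,6,0,0,11,1]]]'
```

```text
t: 1.6
tool_pos: [0.5699, -0.1023, 0.1706]
tcp_rot: [[0.998, 0.06, -0.001], [0.06, -0.998, 0.0], [-0.001, -0.0, -1.0]]
ft_force: [0.4, 0.4, 0.2]
width: 0.0853
```

```bash
python3 -m pendant '[[[0,0.15,5,0,0,0,1],[0,0.15,9,0,0,0,1],[0,0.15,11.8,0,0,0,1],[0,0.15,11.8,0,0,0,1],[0,0.15,11.8,0,0,0,1],[0,0.15,11.8,0,0,0,1]]]'; python3 - <<'E'
from h import *
for n in('scene','top'):
    d=shot(n,n+'1')
    b=(230,160,370,265) if n=='scene' else (310,180,430,270)
    cv2.imwrite(f'pics/{n}1z.png',cv2.resize(d['frame'][b[1]:b[3],b[0]:b[2]],None,fx=5,fy=5)[...,::-1])
E
```

```text
t: 2.35
tool_pos: [0.5699, -0.106, 0.0547]
tcp_rot: [[0.998, 0.057, 0.002], [0.057, -0.998, -0.001], [0.002, 0.001, -1.0]]
ft_force: [0.1, -0.3, -1.1]
width: 0.0853
```

View pics/scene1z.png

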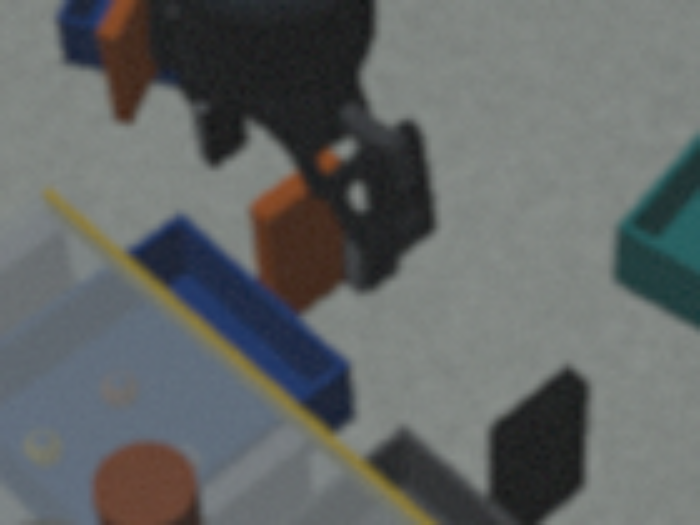

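The fin (zoomed scene, about 300,235) stands between the open fingers. I'll close on it.

```bash
python3 -m pendant '[[[0,-0.15,0,0,0,0,0.6],[0,-0.15,0,0,0,0,0],[0,-0.15,0,0,0,0,0],[0,-0.15,0,0,0,0,0],[0,-0.15,0,0,0,0,0],[0,-0.15,0,0,0,0,0],[0,-0.15,0,0,0,0,0],[0,-0.15,0,0,0,0,0]]]'
```

```text
t: 3.45
tool_pos: [0.5692, -0.1041, 0.0533]
tcp_rot: [[0.998, 0.057, 0.0], [0.057, -0.998, -0.0], [0.0, 0.0, -1.0]]
ft_force: [-0.4, 0.5, 4.3]
width: 0.0129
```

```bash
python3 -m pendant '[[[-0.3,0,0,0,0,0,0],[-0.8,0,0,0,0,0,0],[-1.5,0,0,0,0,0,0],[-2.3,0,0,0,0,0,0],[-3.1,0,0,0,0,0,0],[-3.9,0,0,0,0,0,0],[-4.7,0.05,0,0,0,0,0],[-5.5,0.05,0,0,0,0,0],[-6.3,0.05,0,0,0,0,0],[-7,0.1,0,0,0,0,0],[-7.5,0.1,0,0,0,0,0],[-7.8,0.1,0,0,0,0,0]]]'; python3 -m pendant '[[[-0.4,0,0,0,0,0,0],[-1.1,0,0,0,0,0,0],[-1.9,0,0,0,0,0,0],[-2.7,0,0,0,0,0,0],[-3.5,0,0,0,0,0,0],[-4.2,0,0,0,0,0,0],[-4.7,0,0,0,0,0,0],[-5,0,0,0,0,0,0],[-5,0,0,0,0,0,0]]]'; python3 - <<'E'
from h import *
for n in('scene','top'):
    d=shot(n,n+'2')
E
```

```text
t: 4.95
tool_pos: [0.4911, -0.1095, 0.0533]
tcp_rot: [[0.998, 0.057, 0.0], [0.057, -0.998, -0.0], [0.0, 0.0, -1.0]]
ft_force: [3.2, 0.8, 1.5]
width: 0.0135
t: 6.08
tool_pos: [0.441, -0.1123, 0.0533]
tcp_rot: [[0.998, 0.057, -0.001], [0.057, -0.998, 0.0], [-0.001, -0.0, -1.0]]
ft_force: [-0.6, -2.3, 7.2]
width: 0.0133
```

View pics/scene2.png

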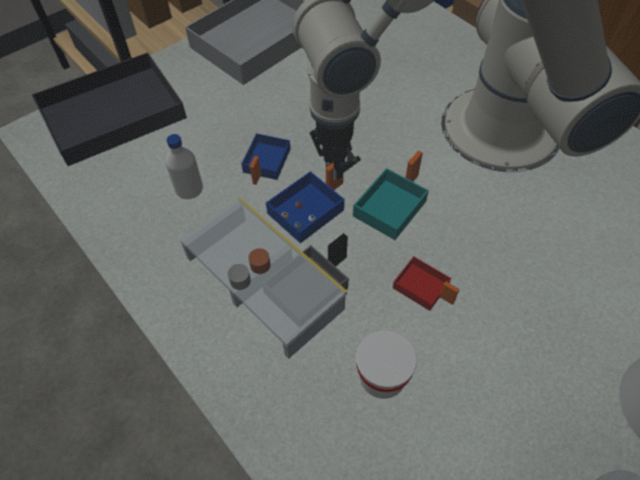

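View pics/top2.png

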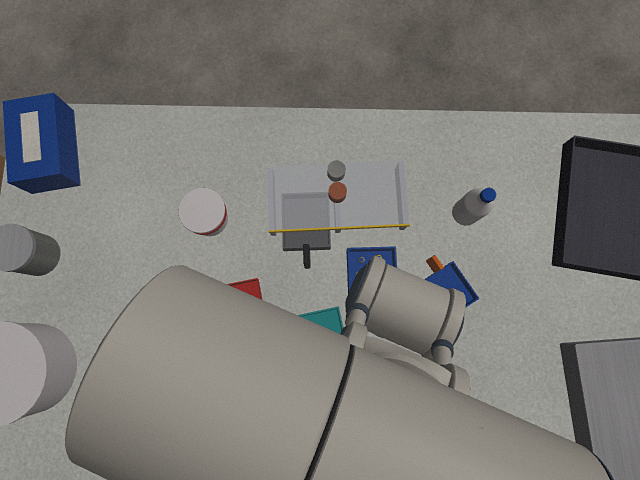

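The tote is fully out: in the top view its rear edge is at row 247 and the shelf edge at row 228. All four pebbles are still in it. Now I'll lift it straight up.

```bash
python3 -m pendant '[[[0,0,-0.5,0,0,0,0],[0,0,-1.5,0,0,0,0],[0,0,-3,0,0,0,0],[0,0,-5,0,0,0,0],[0,0,-7.5,0,0,0,0],[0,0,-10,0,0,0,0],[0,0,-12.5,0,0,0,0],[0,0,-15,0,0,0,0],[0,0,-17.5,0,0,0,0],[0,0,-20,0,0,0,0],[0,0,-22,0,0,0,0],[0,0,-23,0,0,0,0]]]'; python3 -m pendant '[[[1,0,0,0,0,0,0],[2.5,0,0,0,0,0,0],[4,0,0,0,0,0,0],[5.5,0,0,0,0,0,0],[7,0,0,0,0,0,0],[8,0,0,0,0,0,0],[8,0,0,0,0,0,0]]]'; python3 - <<'E'
from h import *
d=shot('scene','scene3'); cv2.imwrite('pics/scene3z.png',cv2.resize(d['frame'][50:300,200:500],None,fx=2.4,fy=2.4)[...,::-1])
R=arm.observe()['tcp_rot']
for ax in([-.707,-.707,0],): print((R.T@np.array(ax)).round(3))
E
```

```text
t: 7.68
tool_pos: [0.4412, -0.1122, 0.2845]
tcp_rot: [[0.998, 0.057, 0.001], [0.057, -0.998, -0.0], [0.001, 0.0, -1.0]]
ft_force: [-0.6, 0.1, -2.8]
width: 0.0131
t: 8.55
tool_pos: [0.5218, -0.1077, 0.2831]
tcp_rot: [[0.998, 0.057, -0.0], [0.057, -0.998, 0.0], [-0.0, -0.0, -1.0]]
ft_force: [-0.9, -0.4, -3.0]
width: 0.0135
[-0.746  0.666  0.   ]
```

View pics/scene3z.png

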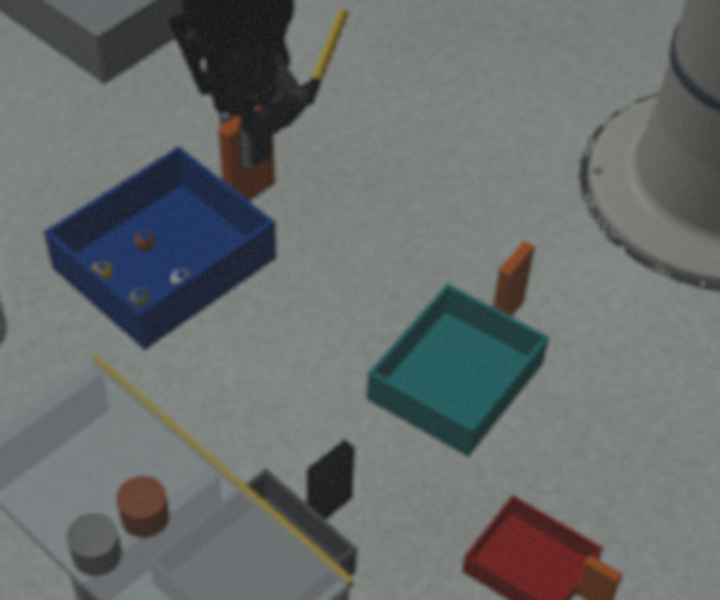

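```bash
python3 -m pendant '[[[0,0,0,-2,2,0,0],[0,0,0,-4,4,0,0],[0,0,0,-6,6,0,0],[0,0,0,-8,8,0,0],[0,0,0,-10,10,0,0],[0,0,0,-12,12,0,0],[0,0,0,-14,14,0,0],[0,0,0,-16,16,0,0],[0,0,0,-18,18,0,0],[0,0,0,-20,20,0,0],[0,0,0,-22,22,0,0],[0,0,0,-23,23,0,0]]]'; python3 - <<'E'
from h import *
d=shot('scene','scene4'); cv2.imwrite('pics/scene4z.png',cv2.resize(d['frame'][50:300,200:500],None,fx=2.4,fy=2.4)[...,::-1])
d=shot('top','top4')
print(arm.observe()['joints'])
E
```

```text
t: 10.1
tool_pos: [0.5203, -0.1077, 0.2832]
tcp_rot: [[0.916, -0.026, 0.401], [0.131, -0.924, -0.359], [0.38, 0.381, -0.843]]
ft_force: [0.2, -0.0, -2.7]
width: 0.013
[-0.12264514  0.15678158  1.88772407 -0.50887714  0.68003602  1.72313051]
```

View pics/scene4z.png

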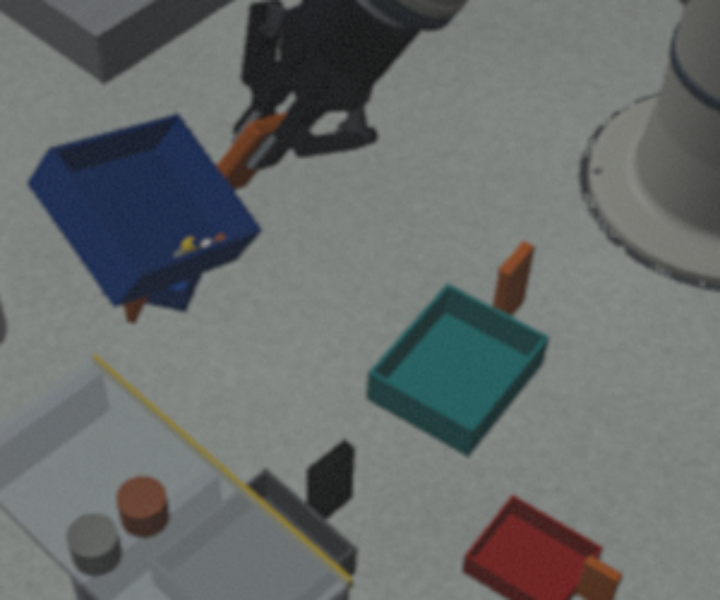

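View pics/top4.png

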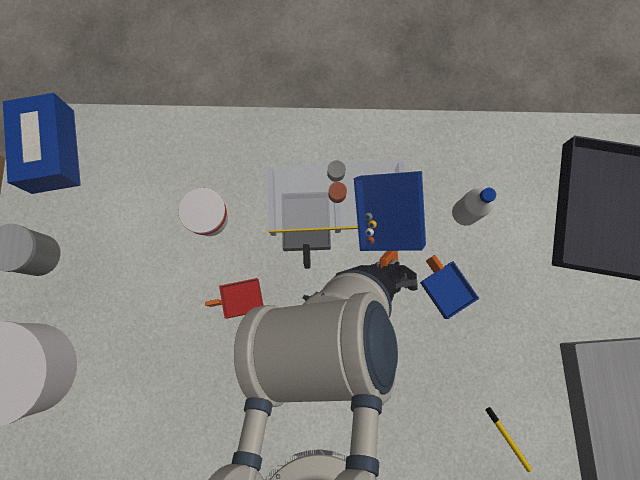

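The pebbles have run to the tote's left wall near the fin (top view, about 370,228). I'll let them settle and look closer.

```bash
python3 -m pendant '[[[0,0,0,0,0,0,0],[0,0,0,0,0,0,0],[0,0,0,0,0,0,0],[0,0,0,0,0,0,0],[0,0,0,0,0,0,0],[0,0,0,0,0,0,0]]]'; cat > look.py <<'E'
from h import *
import sys
k=sys.argv[1]
a=shot('scene','scene'+k); b=shot('top','top'+k)
A=cv2.resize(a['frame'][90:190,200:330],(800,600)[:1]*1+(300,) if 0 else None,fx=3,fy=3,interpolation=cv2.INTER_CUBIC)
B=cv2.resize(b['frame'][160:260,340:440],None,fx=4,fy=4,interpolation=cv2.INTER_CUBIC)
C=np.zeros((400,800,3),np.uint8); C[:300,:390]=A; C[:,400:]=B
cv2.imwrite(f'pics/look{k}.png',C[...,::-1])
s=arm.observe(); R=s['tcp_rot']; To=R@np.diag([1,-1,-1.])
# tool-fixed assumption: tote grip point sits at grasp point
g=s['tool_pos']-R[:,2]*.019
c=g-To@np.array([-.0875,0,.072])
hsv=cv2.cvtColor(b['frame'],cv2.COLOR_RGB2HSV); T=b['cam_to_world'];Ki=np.linalg.inv(b['K'])
def toT(u,v,h):
    r=To.T@(T[:3,:3]@Ki@np.array([u,v,1.]));o=To.T@(T[:3,3]-c);return (o+r*(h-o[2])/r[2])*1000
sub=np.zeros(hsv.shape[:2],np.uint8)
blue=(hsv[...,0]>100)&(hsv[...,0]<130)&(hsv[...,1]>90)
m=cv2.morphologyEx(blue.astype(np.uint8),cv2.MORPH_CLOSE,np.ones((13,13)))
n,l,st,ce=cv2.connectedComponentsWithStats(m)
i=[j for j in range(1,n) if l[int(220),390]==j]
mm=(l==i[0]); print('tote bbox',st[i[0]],)
peb=(mm&~blue)
vs,us=np.nonzero(peb)
for cl,q in {'terra':(hsv[...,0]<14)&(hsv[...,1]>70),'yellow':(hsv[...,0]>15)&(hsv[...,0]<38)&(hsv[...,1]>90),'white':(hsv[...,1]<60)&(hsv[...,2]>140),'grey':(hsv[...,1]<90)&(hsv[...,2]<=140)}.items():
    v,u=np.nonzero(peb&q)
    if len(v): print(cl,len(v),u.mean().round(1),v.mean().round(1),'tote mm',toT(u.mean(),v.mean(),.01).round(1))
print('bottom/base z of corner', (c+To@np.array([-.065,.055,0]))[2].round(3),'tilt',np.degrees(np.arccos(To[2,2])).round(1))
E
python3 look.py 5
```

```text
t: 10.95
tool_pos: [0.5213, -0.1078, 0.2832]
tcp_rot: [[0.916, -0.026, 0.401], [0.131, -0.925, -0.358], [0.38, 0.38, -0.843]]
ft_force: [0.0, 0.2, -3.1]
width: 0.013
tote bbox [ 354  170   72   80 5165]
terra 38 370.4 238.9 tote mm [-52.6  42.7  10. ]
yellow 39 372.3 222.9 tote mm [-23.   36.7  10. ]
white 25 370.8 229.9 tote mm [-35.9  40.5  10. ]
grey 95 369.0 224.3 tote mm [-25.2  43.1  10. ]
bottom/base z of corner 0.226 tilt 32.5
```

View pics/look5.png

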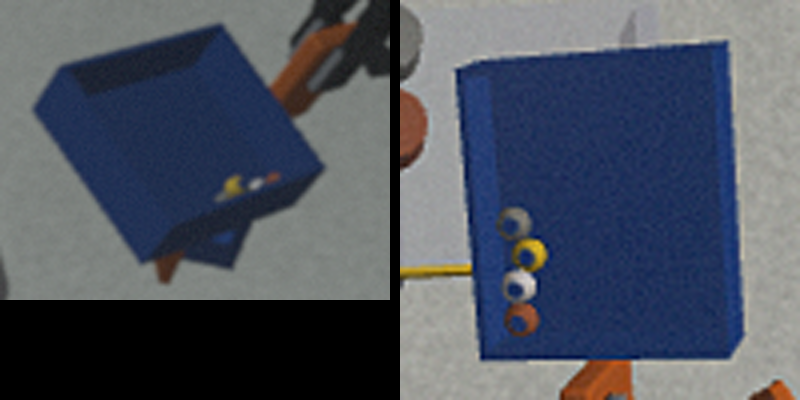

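```bash
cat > rel.py <<'E'
from h import *
import sys
a=np.radians(3.3);X=np.array([np.cos(a),np.sin(a),0]);R0=np.stack([X,np.cross([0,0,-1.],X),[0,0,-1.]],1)
rot=lambda v:cv2.Rodrigues(np.radians(np.array(v,float)))[0]
A=rot([float(sys.argv[1]),float(sys.argv[2]),0]);
for x,y in [tuple(map(float,p.split(','))) for p in sys.argv[3:]]:
    print(x,y,np.degrees(cv2.Rodrigues(A.T@rot([x,y,0]))[0].ravel()).round(1))
E
python3 rel.py -23 23 -19,26 -14,30 -10,33 -6,35; python3 rel.py -10 33 -14,30 -19,26 -23,23
```

```text
-19.0 26.0 [3.8 2.8 1.4]
-14.0 30.0 [8.5 6.7 3.1]
-10.0 33.0 [12.3  9.6  4.5]
-6.0 35.0 [16.  11.5  5.7]
-14.0 30.0 [-3.7 -2.9 -1.4]
-19.0 26.0 [-8.5 -6.7 -3.1]
-23.0 23.0 [-12.3  -9.6  -4.5]
```

```bash
python3 -m pendant '[[[0,0,0,4,3,1.4,0],[0,0,0,8.5,6.7,3.1,0],[0,0,0,12.3,9.6,4.5,0],[0,0,0,12.3,9.6,4.5,0],[0,0,0,12.3,9.6,4.5,0],[0,0,0,12.3,9.6,4.5,0],[0,0,0,12.3,9.6,4.5,0]]]'; python3 look.py 6
```

```text
t: 11.92
tool_pos: [0.5215, -0.1073, 0.2832]
tcp_rot: [[0.835, 0.009, 0.551], [0.097, -0.986, -0.132], [0.542, 0.164, -0.824]]
ft_force: [0.7, 0.3, -2.0]
width: 0.0133
tote bbox [ 355  169   68   80 5241]
terra 35 364.7 235.8 tote mm [-52.4  43.2  10. ]
yellow 41 374.0 235.6 tote mm [-52.4  26.6  10. ]
white 21 365.7 226.9 tote mm [-35.3  40.8  10. ]
grey 119 368.9 224.8 tote mm [-31.6  35.   10. ]
bottom/base z of corner 0.243 tilt 34.5
```

View pics/look6.png

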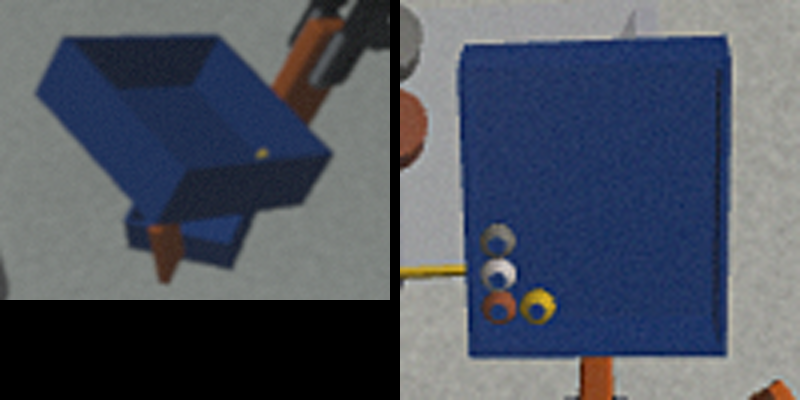

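```bash
python3 rel.py -10 33 -5,34 0,34 4,34; python3 rel.py 4 34 -5,34 -10,33 -15,29 -20,26; python3 rel.py 0 34 -7,33 -15,29 -20,26
```

```text
-5.0 34.0 [4.7 0.9 1.5]
0.0 34.0 [9.4 0.9 2.9]
4.0 34.0 [13.2  0.9  4. ]
-5.0 34.0 [-8.5  0.  -2.6]
-10.0 33.0 [-13.2  -0.9  -4. ]
-15.0 29.0 [-18.   -4.8  -5.3]
-20.0 26.0 [-22.8  -7.7  -6.7]
-7.0 33.0 [-6.6 -1.  -2. ]
-15.0 29.0 [-14.2  -4.8  -4.3]
-20.0 26.0 [-19.   -7.7  -5.8]
```

```bash
python3 -m pendant '[[[0,0,0,4.7,0.9,1.5,0],[0,0,0,9.4,0.9,2.9,0],[0,0,0,13.2,0.9,4,0],[0,0,0,13.2,0.9,4,0],[0,0,0,13.2,0.9,4,0]]]'; python3 look.py 7
```

```text
t: 12.65
tool_pos: [0.5211, -0.1078, 0.2831]
tcp_rot: [[0.829, 0.077, 0.554], [0.028, -0.995, 0.096], [0.558, -0.065, -0.827]]
ft_force: [-0.1, -0.1, -3.2]
width: 0.0136
tote bbox [ 353  170   73   81 5400]
terra 23 362.0 235.9 tote mm [-51.5  41.1  10. ]
yellow 40 369.2 236.2 tote mm [-52.7  28.1  10. ]
white 23 362.5 227.0 tote mm [-34.5  40.6  10. ]
grey 87 367.7 224.6 tote mm [-30.3  31.5  10. ]
bottom/base z of corner 0.255 tilt 34.2
```

View pics/look7.png

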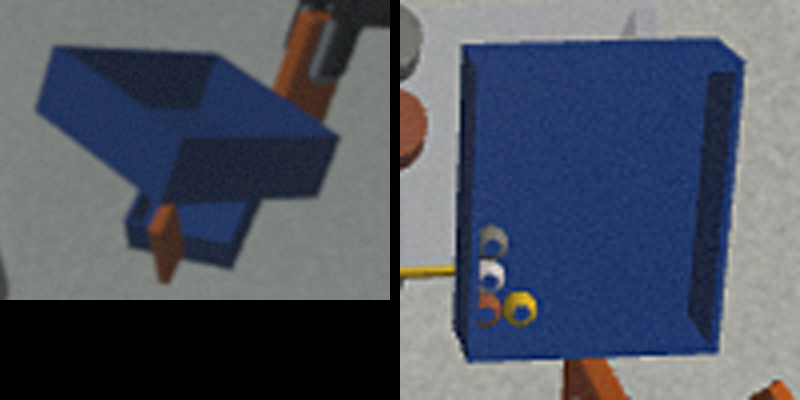

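```bash
python3 rel.py 4 34 8,33 12,32; python3 -m pendant '[[[0,0,0,3.9,-0.9,1,0],[0,0,0,7,-1.5,2,0],[0,0,0,7,-1.5,2,0],[0,0,0,7,-1.5,2,0]]]'; python3 look.py 8
```

```text
8.0 33.0 [ 3.8 -1.   1.2]
12.0 32.0 [ 7.5 -1.9  2.4]
t: 13.25
tool_pos: [0.5211, -0.1074, 0.2831]
tcp_rot: [[0.846, 0.114, 0.52], [-0.002, -0.976, 0.217], [0.532, -0.185, -0.826]]
ft_force: [0.8, 0.4, -1.5]
width: 0.0131
tote bbox [ 351  170   75   81 5412]
terra 13 361.7 237.0 tote mm [-52.2  38.5  10. ]
yellow 41 367.1 236.8 tote mm [-52.4  28.5  10. ]
white 14 362.6 227.9 tote mm [-35.1  37.8  10. ]
grey 53 365.2 229.8 tote mm [-39.1  33.   10. ]
bottom/base z of corner 0.262 tilt 34.3
```

View pics/look8.png

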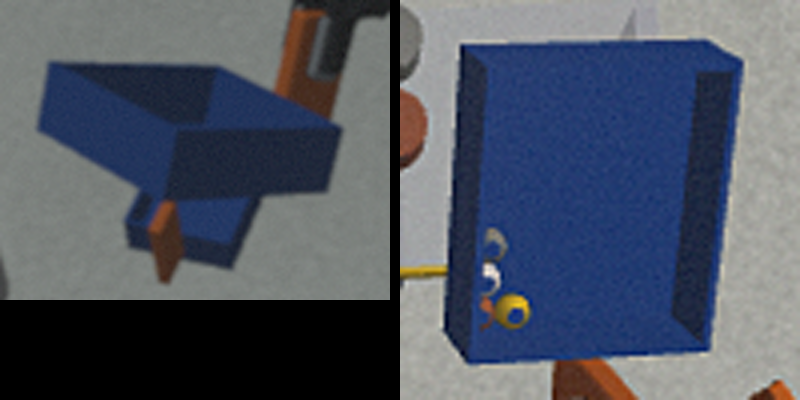

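```bash
python3 -m pendant '[[[0,0,0,3,-1,1,0],[0,0,0,6,-2,2,0],[0,0,0,6,-2,2,0]]]'; python3 look.py 9
```

```text
t: 13.72
tool_pos: [0.5215, -0.1082, 0.2831]
tcp_rot: [[0.868, 0.135, 0.478], [-0.027, -0.947, 0.319], [0.496, -0.29, -0.819]]
ft_force: [0.0, -0.2, -3.5]
width: 0.0134
tote bbox [ 350  171   75   80 5326]
terra 10 362.6 237.8 tote mm [-52.6  34.8  10. ]
yellow 42 370.6 237.2 tote mm [-52.5  19.4  10. ]
white 21 366.9 229.8 tote mm [-38.2  27.9  10. ]
grey 99 374.5 235.8 tote mm [-50.2  12.1  10. ]
bottom/base z of corner 0.267 tilt 35.0
```

View pics/look9.png

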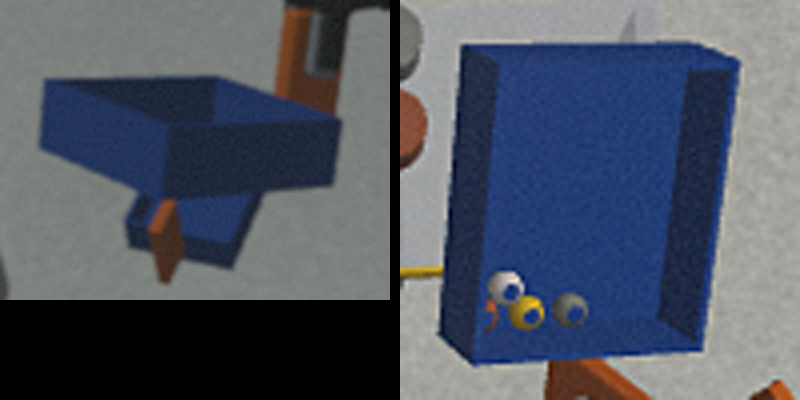

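```bash
cat > rel2.py <<'E'
from h import *
import sys
a=np.radians(3.3);X=np.array([np.cos(a),np.sin(a),0]);R0=np.stack([X,np.cross([0,0,-1.],X),[0,0,-1.]],1)
rot=lambda v:cv2.Rodrigues(np.radians(np.array(v,float)))[0]
R=arm.observe()['tcp_rot']; print('cur',np.degrees(cv2.Rodrigues(R0.T@R)[0].ravel()).round(1))
for p in sys.argv[1:]:
    x,y=map(float,p.split(',')); print(p,np.degrees(cv2.Rodrigues(R.T@R0@rot([x,y,0]))[0].ravel()).round(1))
E
python3 rel2.py 8,33 0,33 -8,31 -16,27 -24,22
```

```text
cur [17.7 30.2 -0.1]
8,33 [-9.2  2.6 -2.8]
0,33 [-16.8   2.5  -4.8]
-8,31 [-24.5   0.6  -6.6]
-16,27 [-32.3  -3.3  -8.2]
-24,22 [-40.2  -8.1  -9.5]
```

```bash
python3 -m pendant '[[[0,0,0,-9,2.5,-2.8,0],[0,0,0,-17,2.5,-4.8,0],[0,0,0,-24.5,0.6,-6.6,0],[0,0,0,-32,-3.3,-8.2,0],[0,0,0,-40,-8,-9.5,0],[0,0,0,-40,-8,-9.5,0],[0,0,0,-40,-8,-9.5,0],[0,0,0,-40,-8,-9.5,0],[0,0,0,-40,-8,-9.5,0]]]'; python3 look.py 10
```

```text
t: 14.95
tool_pos: [0.5207, -0.108, 0.283]
tcp_rot: [[0.922, -0.025, 0.387], [0.13, -0.92, -0.369], [0.365, 0.39, -0.845]]
ft_force: [0.6, -0.7, -3.1]
width: 0.0134
tote bbox [ 354  171   73   80 5129]
terra 37 371.0 239.6 tote mm [-52.8  42.9  10. ]
yellow 40 387.6 239.2 tote mm [-52.9  11.7  10. ]
white 25 380.1 238.9 tote mm [-52.   25.6  10. ]
grey 94 384.9 238.9 tote mm [-52.1  16.7  10. ]
bottom/base z of corner 0.225 tilt 32.4
```

View pics/look10.png

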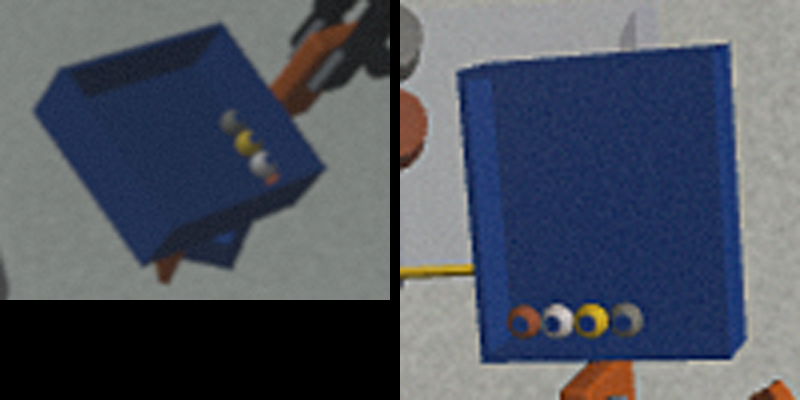

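```bash
python3 rel2.py -28,15 -31,8 -33,2 -33,-4 -32,-10 -31,-15
```

```text
cur [-23.6  22.1   0.1]
-28,15 [-4.1 -6.7 -2.3]
-31,8 [ -7.  -13.4  -4.3]
-33,2 [ -8.9 -19.1  -5.9]
-33,-4 [ -9.  -24.9  -7.1]
-32,-10 [ -8.1 -30.7  -8.2]
-31,-15 [ -7.2 -35.6  -9. ]
```

```bash
python3 -m pendant '[[[0,0,0,-4,-6.7,-2.3,0],[0,0,0,-7,-13.4,-4.3,0],[0,0,0,-9,-19,-6,0],[0,0,0,-9,-25,-7,0],[0,0,0,-8,-31,-8.2,0],[0,0,0,-8,-31,-8.2,0],[0,0,0,-8,-31,-8.2,0]]]'; python3 look.py 11
```

```text
t: 15.92
tool_pos: [0.5209, -0.1081, 0.283]
tcp_rot: [[0.986, 0.097, -0.137], [0.009, -0.845, -0.535], [-0.168, 0.527, -0.833]]
ft_force: [0.3, 0.2, -3.2]
width: 0.0133
tote bbox [ 360  182   70   79 3694]
terra 8 400.1 259.1 tote mm [-66.9  -2.4  10. ]
grey 189 380.4 233.3 tote mm [-9.6 34.6 10. ]
bottom/base z of corner 0.206 tilt 33.6
```

View pics/look11.png

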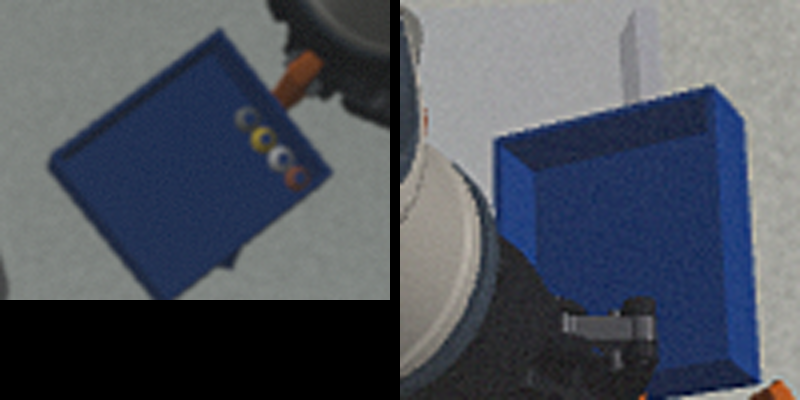

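```bash
python3 -m pendant '[[[0,0,0,0.5,-2.5,-0.5,0],[0,0,0,0.5,-5,-1,0]]]'; python3 look.py 12
```

```text
t: 16.27
tool_pos: [0.5208, -0.1078, 0.2838]
tcp_rot: [[0.968, 0.113, -0.224], [-0.023, -0.849, -0.528], [-0.25, 0.516, -0.819]]
ft_force: [0.2, -0.5, -3.7]
width: 0.0133
tote bbox [ 361  185   69   83 3492]
terra 26 393.3 261.1 tote mm [-64.6  10.7  10. ]
white 5 390.6 262.2 tote mm [-65.8  16.1  10. ]
grey 394 392.1 239.1 tote mm [-19.8  12.1  10. ]
bottom/base z of corner 0.206 tilt 35.0
```

View pics/look12.png

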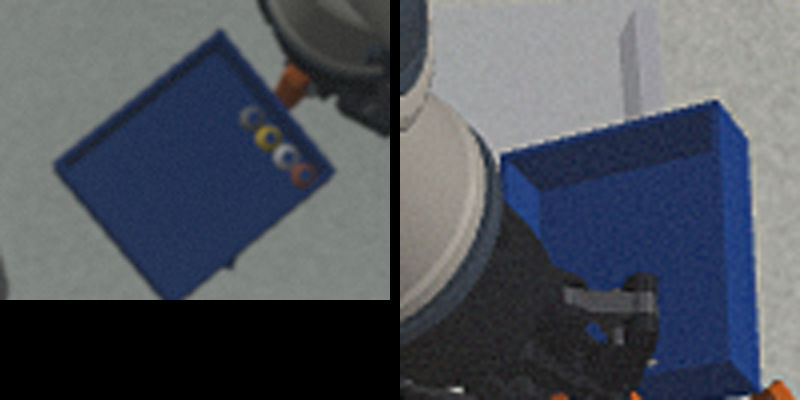

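```bash
python3 -m pendant '[[[0,0,0,0.3,-1.5,-0.3,0]]]'; python3 look.py 13
```

```text
t: 16.5
tool_pos: [0.5208, -0.1077, 0.2836]
tcp_rot: [[0.961, 0.117, -0.25], [-0.032, -0.852, -0.523], [-0.274, 0.51, -0.815]]
ft_force: [-0.5, -0.6, -2.7]
width: 0.0132
tote bbox [ 361  186   69   82 3133]
terra 21 398.3 261.2 tote mm [-65.    1.1  10. ]
white 1 390.0 261.0 tote mm [-61.7  17.2  10. ]
grey 198 391.5 238.5 tote mm [-16.   13.5  10. ]
bottom/base z of corner 0.206 tilt 35.4
```

View pics/look13.png

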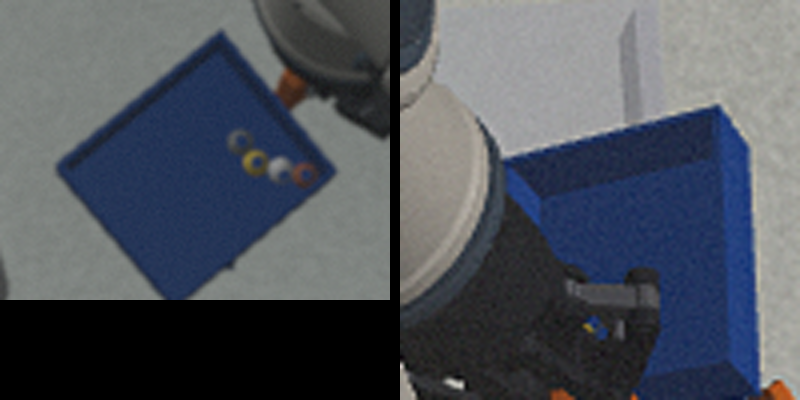

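```bash
python3 rel2.py -33,-6 -33,4 -29,13 -24,22
```

```text
cur [-31.1 -17.    0.6]
-33,-6 [-1.7 10.5  2.6]
-33,4 [-1.7 20.   5.2]
-29,13 [ 2.2 28.7  7.1]
-24,22 [ 7.1 37.5  8.8]
```

```bash
python3 -m pendant '[[[0,0,0,-1.7,10,2.6,0],[0,0,0,-1.7,20,5.2,0],[0,0,0,2.2,28.7,7.1,0],[0,0,0,7,37.5,8.8,0],[0,0,0,7,37.5,8.8,0],[0,0,0,7,37.5,8.8,0],[0,0,0,7,37.5,8.8,0],[0,0,0,7,37.5,8.8,0]]]'; python3 look.py 14
```

```text
t: 17.6
tool_pos: [0.5219, -0.1074, 0.283]
tcp_rot: [[0.923, -0.024, 0.385], [0.133, -0.917, -0.376], [0.362, 0.398, -0.843]]
ft_force: [-0.3, -0.2, -2.3]
width: 0.0133
tote bbox [ 354  171   72   79 5132]
terra 37 371.0 239.2 tote mm [-52.7  42.3  10. ]
yellow 40 368.6 214.1 tote mm [-6.  42.4 10. ]
white 24 371.0 230.1 tote mm [-35.8  40.7  10. ]
grey 91 368.4 223.4 tote mm [-23.1  44.4  10. ]
bottom/base z of corner 0.225 tilt 32.6
```

View pics/look14.png

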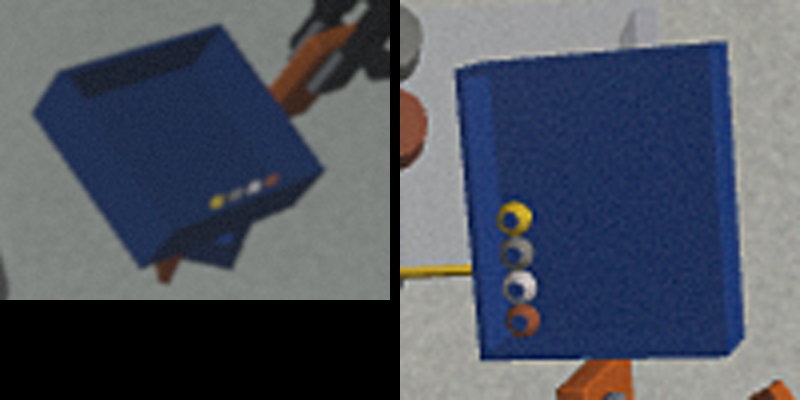

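```bash
python3 rel2.py -16,28 -8,32 0,34 8,33 12,32
```

```text
cur [-24.1  21.9  -0.1]
-16,28 [7.6 5.8 2.8]
-8,32 [15.2  9.6  5.2]
0,34 [22.9 11.6  7.1]
8,33 [30.7 10.7  8.4]
12,32 [34.6  9.8  9. ]
```

```bash
python3 -m pendant '[[[0,0,0,7.6,5.8,2.8,0],[0,0,0,15,9.6,5.2,0],[0,0,0,23,11.6,7.1,0],[0,0,0,30.7,10.7,8.4,0],[0,0,0,32,10.5,8.6,0]]]'; python3 look.py 15
```

```text
t: 18.32
tool_pos: [0.5219, -0.1077, 0.2842]
tcp_rot: [[0.84, 0.105, 0.532], [0.004, -0.982, 0.189], [0.542, -0.156, -0.826]]
ft_force: [-0.1, 1.0, -3.9]
width: 0.0133
tote bbox [ 353  168   75   82 5453]
terra 14 363.7 234.3 tote mm [-48.7  39.1  10. ]
yellow 25 365.2 208.9 tote mm [-1.7 39.3 10. ]
white 18 364.3 225.7 tote mm [-32.5  39.   10. ]
grey 63 366.5 221.7 tote mm [-25.3  35.4  10. ]
bottom/base z of corner 0.26 tilt 34.3
```

View pics/look15.png

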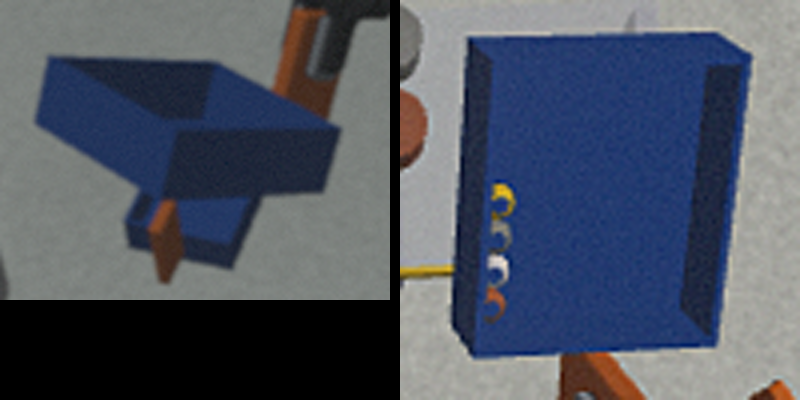

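```bash
python3 -m pendant '[[[0,0,0,2,-0.5,0.6,0],[0,0,0,3,-1,1,0]]]'; python3 look.py 16
```

```text
t: 18.68
tool_pos: [0.5209, -0.1076, 0.2827]
tcp_rot: [[0.854, 0.114, 0.507], [-0.009, -0.972, 0.234], [0.52, -0.205, -0.829]]
ft_force: [-0.4, 1.0, -3.1]
width: 0.0134
tote bbox [ 351  170   75   81 5394]
terra 15 362.7 236.9 tote mm [-52.1  36.7  10. ]
yellow 44 372.2 229.7 tote mm [-39.4  20.   10. ]
white 30 377.9 237.3 tote mm [-54.4   8.2  10. ]
grey 99 380.5 236.4 tote mm [-52.9   3.4  10. ]
bottom/base z of corner 0.262 tilt 34.0
```

View pics/look16.png

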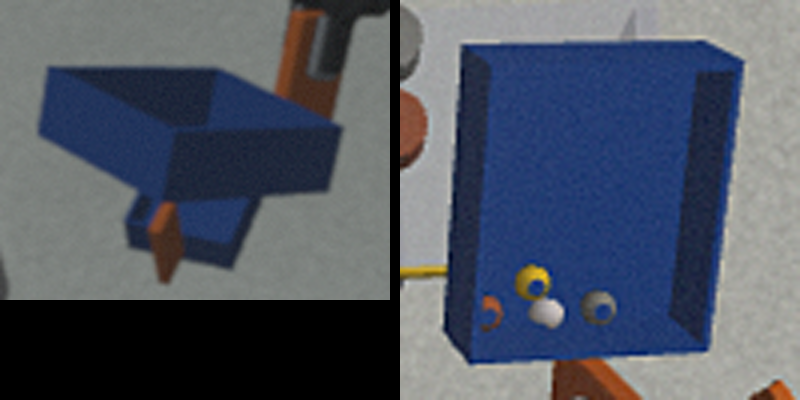

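```bash
python3 rel2.py 7,26 0,20 -9,15 -18,11 -27,10 -28,14
```

```text
cur [12.5 31.7 -0. ]
7,26 [-5.3 -5.7 -0.9]
0,20 [-12.1 -11.8  -2.1]
-9,15 [-20.9 -16.7  -4.1]
-18,11 [-29.7 -20.6  -6.1]
-27,10 [-38.4 -21.3  -8.5]
-28,14 [-39.2 -17.2  -9.2]
```

```bash
python3 -m pendant '[[[0,0,0,-5.3,-5.7,-0.9,0],[0,0,0,-12,-12,-2,0],[0,0,0,-21,-16.7,-4,0],[0,0,0,-29.7,-20.6,-6,0],[0,0,0,-38.4,-21.3,-8.5,0],[0,0,0,-38.4,-21.3,-8.5,0],[0,0,0,-38.4,-21.3,-8.5,0]]]'; python3 look.py 17
```

```text
t: 19.65
tool_pos: [0.5213, -0.1071, 0.2832]
tcp_rot: [[0.981, 0.011, 0.195], [0.097, -0.894, -0.437], [0.169, 0.447, -0.878]]
ft_force: [0.3, -0.9, -2.1]
width: 0.0137
tote bbox [ 357  173   71  101 5179]
terra 131 387.4 253.3 tote mm [-70.5  16.9  10. ]
yellow 39 381.1 243.7 tote mm [-52.2  27.7  10. ]
white 20 381.8 247.0 tote mm [-58.2  26.7  10. ]
grey 363 383.6 252.7 tote mm [-69.1  24.   10. ]
bottom/base z of corner 0.216 tilt 28.6
```

View pics/look17.png

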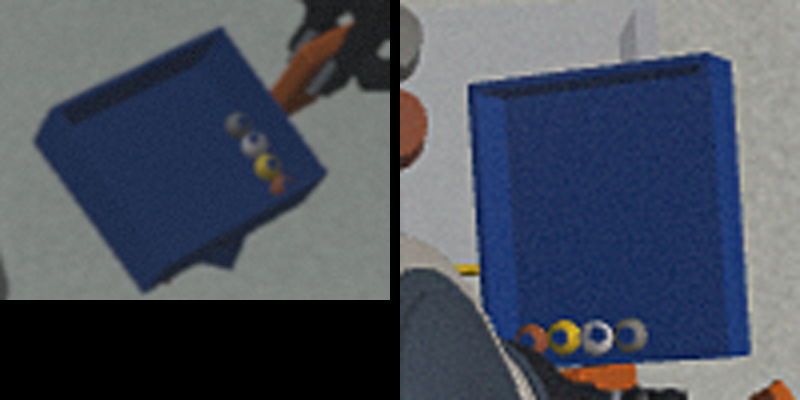

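```bash
python3 rel2.py -32,2 -32,-6 -32,-10 -31,-13 -31,-15.5 -33,-6 -33,4 -32,10
```

```text
cur [-26.8  10.1   0.2]
-32,2 [-5.1 -7.7 -2.5]
-32,-6 [ -5.2 -15.4  -4.3]
-32,-10 [ -5.2 -19.2  -5.2]
-31,-13 [ -4.3 -22.1  -5.8]
-31,-15.5 [ -4.3 -24.5  -6.4]
-33,-6 [ -6.2 -15.3  -4.4]
-33,4 [-6.1 -5.7 -2.1]
-32,10 [-5.2  0.  -0.6]
```

```bash
python3 -m pendant '[[[0,0,0,-5,-7.7,-2.5,0],[0,0,0,-5.2,-15.4,-4.3,0],[0,0,0,-5.2,-19.2,-5.2,0],[0,0,0,-5.2,-19.2,-5.2,0],[0,0,0,-5.2,-19.2,-5.2,0],[0,0,0,-4.3,-22,-5.8,0],[0,0,0,-4.3,-24.5,-6.4,0],[0,0,0,-4.3,-24.5,-6.4,0],[0,0,0,-6.2,-15.3,-4.4,0],[0,0,0,-6.1,-5.7,-2.1,0],[0,0,0,-5.2,0,-0.6,0]]]'; python3 look.py 18
```

```text
t: 21.12
tool_pos: [0.5199, -0.1072, 0.2838]
tcp_rot: [[0.98, 0.001, 0.201], [0.107, -0.849, -0.517], [0.17, 0.528, -0.832]]
ft_force: [0.2, -1.2, -3.0]
width: 0.0133
tote bbox [ 350  174   79   92 5020]
terra 40 378.0 247.4 tote mm [-56.3  38.2  10. ]
yellow 39 373.2 220.3 tote mm [-5.4 43.3 10. ]
white 21 372.7 229.2 tote mm [-21.7  45.8  10. ]
grey 192 368.0 241.9 tote mm [-44.5  57.4  10. ]
bottom/base z of corner 0.214 tilt 33.7
```

View pics/look18.png

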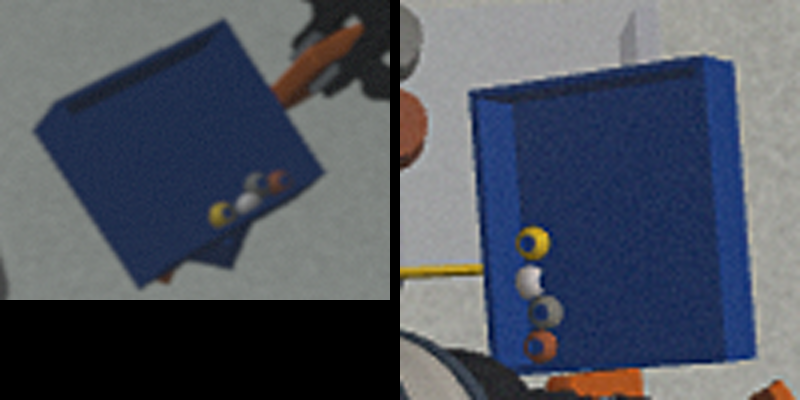

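```bash
python3 rel2.py -25,16 -17,23 -10,29 -9,33
```

```text
cur [-32.1  10.1  -0. ]
-25,16 [6.9 5.5 2.3]
-17,23 [14.6 12.2  4.9]
-10,29 [21.3 18.   7.2]
-9,33 [22.  21.9  8.4]
```

```bash
python3 -m pendant '[[[0,0,0,7,5.5,2.3,0],[0,0,0,14.6,12.2,4.9,0],[0,0,0,21.3,18,7.2,0],[0,0,0,22,22,8.4,0],[0,0,0,22,22,8.4,0],[0,0,0,22,22,8.4,0],[0,0,0,22,22,8.4,0]]]'; python3 look.py 19
```

```text
t: 22.1
tool_pos: [0.5219, -0.1074, 0.2834]
tcp_rot: [[0.836, 0.014, 0.549], [0.094, -0.989, -0.118], [0.541, 0.15, -0.827]]
ft_force: [-0.3, -0.1, -2.2]
width: 0.0133
tote bbox [ 354  169   69   80 5256]
terra 36 364.8 235.6 tote mm [-52.3  42.3  10. ]
yellow 42 364.0 219.8 tote mm [-22.1  42.8  10. ]
white 25 364.1 227.5 tote mm [-36.7  43.   10. ]
grey 119 374.4 228.1 tote mm [-38.4  24.8  10. ]
bottom/base z of corner 0.243 tilt 34.2
```

View pics/look19.png

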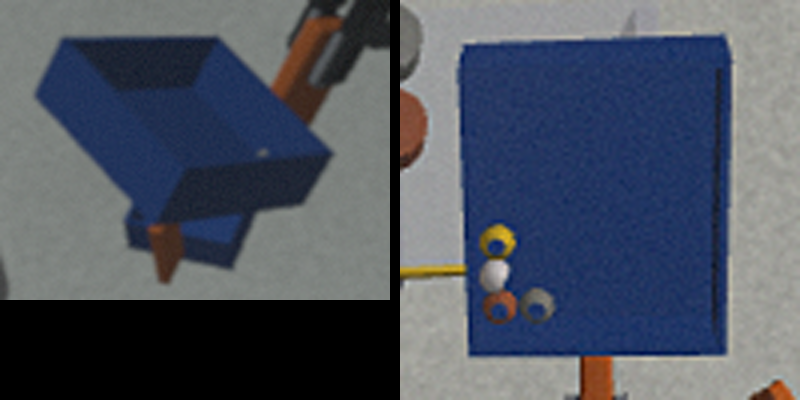

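The four pebbles now form a tight L in the left front corner (top zoom, about 490–540, 240–305). I'll ease to a more diagonal tilt and settle.

```bash
python3 rel2.py -18,27; python3 -m pendant '[[[0,0,0,-2.2,-1.5,-0.7,0],[0,0,0,-4.4,-3,-1.4,0],[0,0,0,-6.5,-4.4,-2.1,0],[0,0,0,-8.6,-5.8,-2.8,0],[0,0,0,-8.6,-5.8,-2.8,0],[0,0,0,-8.6,-5.8,-2.8,0],[0,0,0,-8.6,-5.8,-2.8,0],[0,0,0,-8.6,-5.8,-2.8,0],[0,0,0,-8.6,-5.8,-2.8,0],[0,0,0,-8.6,-5.8,-2.8,0]]]'; python3 look.py 20
```

```text
cur [-9.1 33.  -0.1]
-18,27 [-8.4 -5.7 -2.9]
t: 23.45
tool_pos: [0.5213, -0.1079, 0.2833]
tcp_rot: [[0.887, -0.022, 0.462], [0.12, -0.954, -0.275], [0.446, 0.299, -0.843]]
ft_force: [0.2, -0.9, -3.2]
width: 0.0135
tote bbox [ 354  170   70   80 5228]
terra 35 368.9 237.3 tote mm [-52.3  41.7  10. ]
yellow 41 367.1 221.1 tote mm [-21.8  42.8  10. ]
white 21 367.6 229.0 tote mm [-36.7  42.9  10. ]
grey 103 370.4 233.0 tote mm [-44.2  38.4  10. ]
bottom/base z of corner 0.232 tilt 32.5
```

View pics/look20.png

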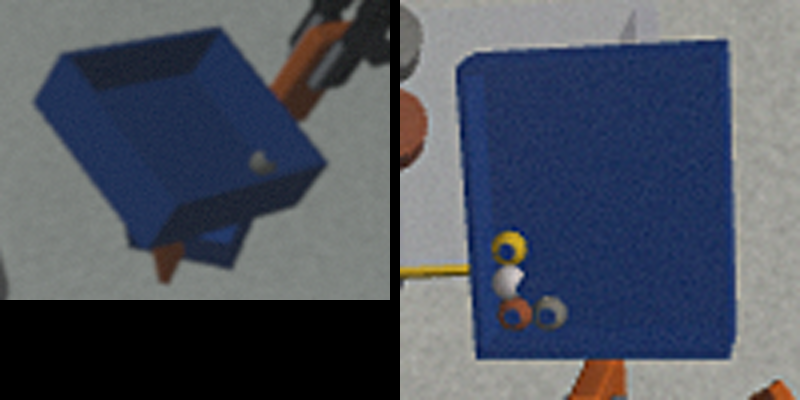

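View pics/scene20.png

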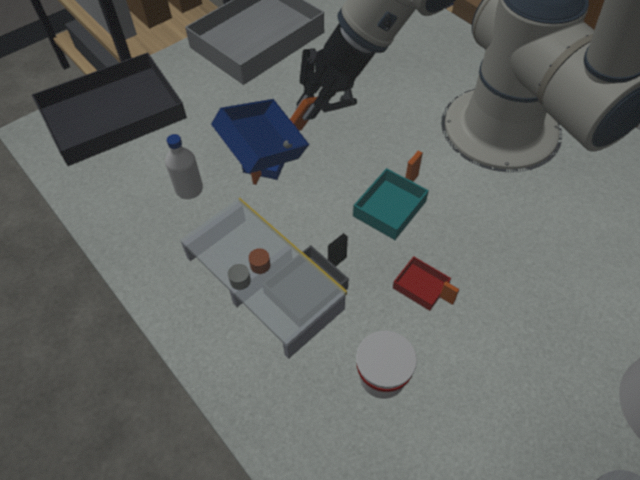

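All four pebbles are at rest in the corner. The pail (385,362), wash bottle (184,170) and grey tote (300,285) sit where they did in the first scene picture. I'm handing in.

```bash
python3 -c "
from station import arm
print(arm.hand_in()); print(arm.observe()['t'])"
```

```text
the job is handed in; nothing more can be done
None
the job is handed in; nothing more can be done
```

The job is handed in, with the blue tote held by its orange fin, tilted and still in the air. No verdict was reported.

- **Moves:** I slid the tote flat on the bench about 129 mm, all the way out from under the shelf, then lifted it about 23 cm. I then tilted it about 32° towards the front-left corner, because the pail stands on the left. The clock was at about 23.5 s of the 42 s allowed.
- **Extra tilting:** The first tilt lined the pebbles up in a column along the left wall. I rocked the tote several times in the air to bunch them, and this sometimes undid the progress before it worked.
- **Last pebble check:** All four pebbles are in the tote, resting in an L in the corner beside the fin on the pail's side. The terracotta one is in the corner, the white and yellow ones are along the left wall, and the grey one is next to the terracotta along the near wall. The farthest (yellow) is about 40 mm from the corner point. My script's position for the grey pebble was unreliable because the colour mask picked up other pixels, so I placed that one by eye from the picture.
- **Other checks:** The tote's lowest corner was about 0.23 m above the bench. The grip opening stayed at about 13 mm and the force readings at the end of each move stayed under 8 N. By eye, the pail, wash bottle and grey tote had not moved since the first picture.

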